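# Tap the display bottle home in its stand

## Task

The dressing bottle has been put down crooked on its round wooden display stand: one side of its foot is up on the rim, so it leans and could topple. Without gripping or lifting it, nudge it low at its foot with light taps of the fingertips until the whole foot drops into the round recess in the middle of the stand and it stands upright there, then draw the fingers clear. Leave the stand and the things around it where they are.

Things in the scene. Friction and masses are not known exactly. Their poses are not given: they have to be found in the camera images.
- bottle: Clear glass dressing bottle, blue label, gold cap, 63 mm wide, 231 mm tall, about 0.55 kg. Origin: centre of its underside, z up the bottle. Foot flat, 58 mm across; wall straight to 118 mm height, tapering above. Starts 14 to 25 mm off the seat's centre, left or right of it, leaning 5 to 10 degrees inward. Slides if pushed within about 35 mm of its foot (friction 0.6), tips if higher.
- stand: Round turned wooden display stand, 120 mm in diameter, 36 mm high, 1.2 kg, standing loose on the counter. Origin at the centre of its underside, z up; it is the same all round. Its top is a flat rim 25 mm wide around a round recess, 70 mm in diameter and 4 mm deep, lined with green felt.
- seat (a point): Centre of the recess floor, 32 mm above the counter, 4 mm below the rim surface; z up. The bottle's underside belongs here, with about 4 mm play all round. At the start its leading edge already rests on this floor and its trailing edge on the rim; pushed inward it comes upright when the trailing edge drops in, and the far wall of the recess then stops it.
- caper_jar: Bystander: glass jar of green preserves with a pale lid, 69 mm in diameter, 80 mm tall, to the left. Origin at the centre of its underside.
- tin: Bystander: low round tin with a blue label, 86 mm in diameter, 40 mm tall, to the right. Origin at the centre of its underside.
- price_block: Bystander: price card in a wooden block 26x70x18 mm (card 87 mm high), front right. Origin at the centre of its underside.
- weight_a: Bystander: brass scale weight with a knob, 34 mm wide, 40 mm tall, just behind the stand. Origin at the centre of its underside.
- weight_b: Bystander: smaller brass scale weight with a knob, 27 mm wide, 32 mm tall, beside the other one. Origin at the centre of its underside.

How it is judged:
By the outcome, as a careful person would: the job done as asked, in the order asked, and still so for the second after the job is handed in, with the robot touching nothing.
It also fails if it takes over 42 s, if anything falls off the work surface, if the arm or the gripper's body presses on something with over 40 N, if the wrist force passes 120 N, or if a joint passes its speed limit or range.

## Robot

A 6-joint arm with a two-finger parallel gripper is mounted at the origin on a cart in front of the work surface, level with it; the furniture and walls round the work are solid. World frame = base frame: x ahead of the robot, y to its left, z up, the work surface at z = 0. Lengths are in m, angles in rad, forces in N, time in s.
With the tool pointing down it reaches from about 0.4 to 0.825 m from the base axis. Payload 7 kg.
Tool frame: the origin (TCP) lies midway between the tips of the shut fingers; the grasp point (between the pads) lies 19 mm behind it; z points along the fingers, y is the line along which they close (so a half turn about z gives the same grasp; the last joint's range is limited). The gripper opens to 85 mm and grips with 20 to 120 N. Pads are 22 mm wide; open, the fingers measure 114 mm over their backs; the gripper's body (76 mm by 85 mm) begins 54 mm behind the grasp point. The pads swing forward as they close: fully open they stand 13 mm farther back than shut.
Start: joints at [1.498, 0.359, 0.012, 0, -1.224, -0.288], TCP at [0.238, 0.632, 0.2] pointing down, gripper open.
Joint ranges: [-3.07, 3.07], [-1.43, 2.12], [-1.02, 1.25], [-3.03, 1.67], [-3.05, -0], [-3.03, 3.03]. Speed limits (rad/s): [2.39, 2.39, 3.01, 3.14, 3.14, 3.14].

## Interface

Orientations are given as a unit quaternion [x, y, z, w].
In Python, from bench import sense, read_camera, hand_in gives the robot as it stands.
- The arm moves only by the tool jog_arm, never from a script. Its argument "deltas" is a list of rows, each a list of 2 entries, a list of its own where there are three numbers: the shift along the tool's x, y, z each as a share of 500 mm, from -1 to 1, then the turn, a rotation vector about the tool's x, y, z each as a share of 0.5 rad, from -1 to 1. In form: [[[tx, ty, tz], [rx, ry, rz]], ...]. A call has 1 to 10 rows; each row is the pose to reach, as a shift and turn from the pose commanded when the call began, along the tool's axes at that moment; what a row does not reach only later rows make up. A row lasts 1/8 s, in which the tool goes at most 62.5 mm and 10.7 degrees, less where a joint would pass 70% of its speed; a pose out of reach is approached as far as the arm can. A call with a number of a shift or a turn outside -1 to 1 is refused whole. A call with a gripper value outside its range is refused whole. "hand" is the finger opening in mm, from 0 to 85.4, set as the call begins (left out, the last holds). The fingers move at their own pace and stop on an object; the grip force is fixed at half the most. Time passes only in rows, so rows that repeat a pose let the fingers close. It gives the time, the measured TCP pose, the force, the opening and the grip force at its end, in the units of the state.
- sense(): the state, without advancing time (a new reading comes with each control period).
- read_camera(name): name is "side" or "top"; returns a dict with "img" (480x640x3 uint8, red, green, blue), "fov_y" (degrees; the focal length in pixels is half the picture's height over the tangent of half this angle, whatever the lens; pixels are square), "cx", "cy" (the principal point, pixels), "eye" and "rotation" of the camera in the world. Camera axes: x right, y down, z forward; pixel columns grow to the right and rows downward; lengths in m; the calibration is good to about 2 mm. A picture is of the moment at which its call begins. There is no depth.
- hand_in(): hands the job in; it is judged then, once.
The state is a dict: "time_s": time; "joints": joint angles; "joint_velocities": joint speeds; "joint_efforts": joint torques, N m; "position": TCP position; "tool_rot": TCP orientation; "ft_force": force on the tool from outside, world axes, zero at the start; "ft_torque": the same for the moment, N m; "opening": opening from 0.0 (shut) to 1.0 (fully open); "grasp_force": force on a finger pad.
Only numpy, scipy, OpenCV 4.12 (cv2) and the standard library are available. Lean on these libraries where they do the work, as an engineer would, in place of code of your own. Each camera call takes 0.05 s, during which the arm holds its last target. There are 200 camera calls.

## Working session

There is one attempt and no reset: what is moved stays moved. The work goes in short steps, Python scripts to look and compute and a tool call to move; the robot and the scene stay as the last step left them, time stands still between calls to the robot, and variables do not carry over. Pictures are saved under pics/ and viewed, at most 10 in all, crops included, and the job is handed in when it is done.

Besides the shell and the picture viewer there is one more tool, called after "Call:" as a command line: name --argument value ..., lists and objects as JSON in quotes. jog_arm: Moves the arm, as the interface text tells. Its arguments: {"type":"object","properties":{"deltas":{"type":"array","items":{"type":"array"}},"hand":{"type":"number"}},"required":["deltas"]}

```bash
mkdir -p pics; cat > h.py <<'E'
import numpy as np,cv2
from bench import sense,read_camera,hand_in
def grab(n,f):
    c=read_camera(n); cv2.imwrite('pics/'+f,c['img'][:,:,::-1]); return c
def ray(c,u,v):
    f=240/np.tan(np.radians(c['fov_y'])/2)
    d=np.array(c['rotation'])@np.array([(u-c['cx'])/f,(v-c['cy'])/f,1]); return np.array(c['eye']),d
def onz(c,u,v,z):
    e,d=ray(c,u,v); return e+d*(z-e[2])/d[2]
def proj(c,p):
    f=240/np.tan(np.radians(c['fov_y'])/2)
    q=np.array(c['rotation']).T@(np.array(p)-np.array(c['eye'])); return q[:2]/q[2]*f+[c['cx'],c['cy']]
E
python3 - <<'E'
from h import *
for n in('top','side'):
    c=grab(n,n+'1.png');print(n,c['fov_y'],c['cx'],c['cy'],c['eye'],np.round(c['rotation'],3).tolist())
print(sense())
E
```

```text
top 51.119496258264334 321.2791148893763 238.64052924500035 [0.29957869 0.01442428 1.1438884 ] [-0.657, 0.746, -0.082, 0.076]
side 43.73740245969044 310.09003290134217 246.57390096363588 [ 0.1885473  -0.96652248  0.53893078] [0.836, -0.14, 0.091, -0.523]
{'time_s': 0.1, 'joints': array([ 1.49808952e+00,  3.59275325e-01,  1.11434101e-02, -3.25296865e-04,
       -1.22410917e+00, -2.88076201e-01]), 'joint_velocities': array([-0.00107135, -0.00215241,  0.00155021,  0.00047212, -0.00151734,
        0.00019251]), 'joint_efforts': array([-1.32271551e-03, -5.84767377e+01,  2.94106829e+01,  6.95452809e+00,
       -3.19806146e-03,  8.21034888e-06]), 'position': array([0.23814827, 0.63107163, 0.19947714]), 'tool_rot': array([ 9.83763322e-01, -1.79469166e-01, -7.44066136e-05,  7.34632160e-04]), 'ft_force': array([ 0.3008813 ,  0.22637557, -0.17552046]), 'ft_torque': array([ 0.00843902, -0.01304362,  0.03399195]), 'grasp_force': 0.0, 'opening': 1.0044086990801957}
```

View pics/top1.png

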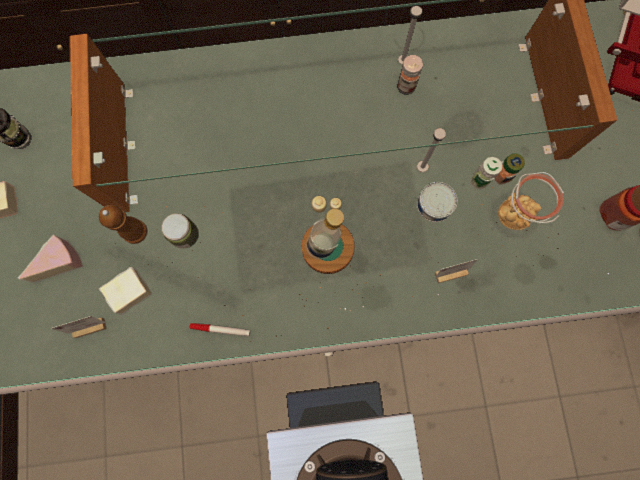

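View pics/side1.png

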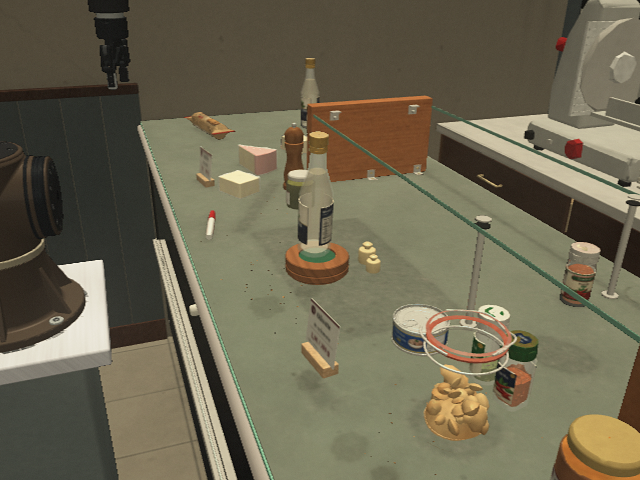

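The top view shows the stand at about (328,248), with the bottle foot left of centre and felt visible at right (335,250). The cap is at (335,218). In the side view the stand is at (317,262). A glass shelf edge runs behind the work.

```bash
cat > m.py <<'E'
from h import *
def stand(c,box):
    x0,y0,x1,y1=box; im=c['img'];hsv=cv2.cvtColor(im,cv2.COLOR_RGB2HSV)
    m=((hsv[...,0]<16)&(hsv[...,1]>110)&(hsv[...,2]>60)).astype(np.uint8); k=np.zeros_like(m);k[y0:y1,x0:x1]=m[y0:y1,x0:x1]
    n,l,s,ce=cv2.connectedComponentsWithStats(k); i=1+np.argmax(s[1:,4]); 
    return (l==i)
if __name__=='__main__':
    c=grab('top','t2.png');k=stand(c,(295,215,362,280))
    ys,xs=np.nonzero(k); P=np.array([onz(c,x,y,.036)[:2] for x,y in zip(xs,ys)])
    H=cv2.convexHull(P.astype(np.float32)*1000)
    print('pix',xs.min(),xs.max(),ys.min(),ys.max(),'circ',cv2.minEnclosingCircle(H),cv2.fitEllipse(H))
    s=grab('side','s2.png')
    a=cv2.resize(c['img'][180:290,270:400],None,fx=6,fy=5.4545)
    b=cv2.resize(s['img'][120:295,250:400],None,fx=3.4,fy=3.4,interpolation=cv2.INTER_CUBIC)
    a=cv2.resize(c['img'][190:285,285:370],None,fx=5,fy=5,interpolation=cv2.INTER_CUBIC)[:,:]
    o=np.zeros((600,800,3),np.uint8); a=cv2.resize(c['img'][200:280,290:362],None,fx=4,fy=4,interpolation=cv2.INTER_CUBIC)
    o[:a.shape[0],:a.shape[1]]=a;o[:b.shape[0],288:288+b.shape[1]]=b[:600]
    cv2.imwrite('pics/crop.png',o[...,::-1])
    for n,u,v in(('capT',335,218),): print(n,onz(c,u,v,.27))
    for n,u,v,z in(('caper',176,227,.08),('tin',438,200,.04),('wa',319,203,.04),('wb',336,203,.032),('price',453,276,.018),('post',423,167,0),('postTop',440,133,.2),('glass0',100,183,.2),('glass1',590,127,.2)): print(n,onz(c,u,v,z).round(3))
E
python3 m.py
```

```text
Traceback (most recent call last):
  File "m.py", line 9, in <module>
    ys,xs=np.nonzero(k); P=np.array([onz(c,x,y,.036)[:2] for x,y in zip(xs,ys)])
                                     ~~~^^^^^^^^^^^^
  File "h.py", line 9, in onz
    e,d=ray(c,u,v); return e+d*(z-e[2])/d[2]
        ~~~^^^^^^^
  File "h.py", line 7, in ray
    d=np.array(c['rotation'])@np.array([(u-c['cx'])/f,(v-c['cy'])/f,1]); return np.array(c['eye']),d
      ~~~~~~~~~~~~~~~~~~~~~~~^~~~~~~~~~~~~~~~~~~~~~~~~~~~~~~~~~~~~~~~~~
ValueError: matmul: Input operand 1 has a mismatch in its core dimension 0, with gufunc signature (n?,k),(k,m?)->(n?,m?) (size 3 is different from 4)
```

Rotation is a quaternion.

```bash
sed -i "s/np.array(c\['rotation'\])/R.from_quat(c['rotation']).as_matrix()/; 1a from scipy.spatial.transform import Rotation as R" h.py; python3 m.py
```

```text
pix 302 354 223 273 circ ((531.5511474609375, -22.96158218383789), 60.93323516845703) ((532.0210571289062, -22.705387115478516), (118.20594787597656, 122.50982666015625), 78.38764953613281)
capT [ 0.53285087 -0.03487543  0.27      ]
caper [0.608 0.302 0.08 ]
tin [ 0.606 -0.288  0.04 ]
wa [ 0.634 -0.016  0.04 ]
wb [ 0.632 -0.055  0.032]
price [ 0.432 -0.296  0.018]
post [ 0.704 -0.278  0.   ]
postTop [ 0.701 -0.273  0.2  ]
glass0 [0.682 0.414 0.2  ]
glass1 [ 0.675 -0.576  0.2  ]
```

View pics/crop.png

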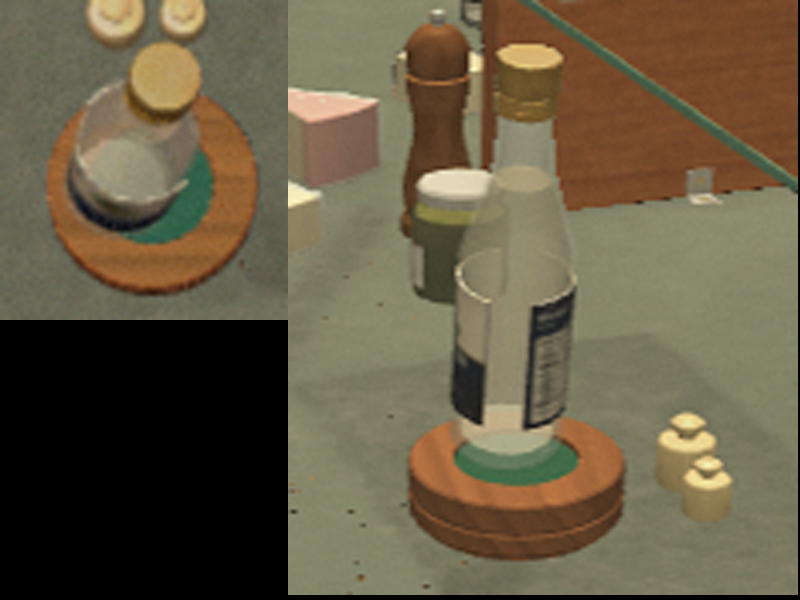

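The crop shows the bottle foot offset left, with the green felt exposed to its right. It leans right, and the cap is at about side pixel (321,138). So the push goes toward -y.

```bash
cat > cap.py <<'E'
from h import *
def caps(tag=''):
    out=[]
    for n,(x0,y0,x1,y1) in(('top',(322,207,352,240)),('side',(300,125,335,158))):
        c=read_camera(n);hsv=cv2.cvtColor(c['img'],cv2.COLOR_RGB2HSV)[y0:y1,x0:x1]
        m=((hsv[...,0]>12)&(hsv[...,0]<28)&(hsv[...,1]>110)&(hsv[...,2]>90)).astype(np.uint8)
        nn,l,s,ce=cv2.connectedComponentsWithStats(m);i=1+np.argmax(s[1:,4])
        x,y,w,h,a=s[i]; out.append((c,ce[i]+[x0,y0])); print(n,'cap box',x+x0,y+y0,w,h,a,ce[i]+[x0,y0])
    (e1,d1),(e2,d2)=[ray(c,*p) for c,p in out]
    t=np.linalg.lstsq(np.c_[d1,-d2],e2-e1,rcond=None)[0]
    p,q=e1+t[0]*d1,e2+t[1]*d2; print('cap',p.round(4),q.round(4)); return out,(p+q)/2
if __name__=='__main__':
    out,p=caps(); s=out[1][0]
    c0=np.array([.532,-.0229,.034])
    a=p-c0; print('cap-offset',a)
    for dy in(.014,.018,.022): print(dy,proj(s,c0+[0,dy,0]), proj(s,c0+[.005,dy,0]))
    st=sense();Rc=R.from_quat(st['tool_rot'])
    t=np.radians(45);z=np.array([0,-np.sin(t),-np.cos(t)]);y=np.array([-1,0,0.]);x=np.cross(y,z)
    Rt=R.from_matrix(np.c_[x,y,z]); rv=(Rc.inv()*Rt).as_rotvec(); print('rv',rv,'/0.5/3',rv/1.5, Rt.as_quat())
    print('shift', Rc.inv().apply(np.array([.53,.12,.14])-st['position'])/.5)
E
python3 cap.py
```

```text
top cap box 326 207 26 33 415 [337.73253012 223.0313253 ]
side cap box 307 125 28 31 519 [319.33911368 142.5973025 ]
cap [ 0.5269 -0.0395  0.2544] [ 0.5293 -0.0401  0.255 ]
cap-offset [-0.00390313 -0.01689066  0.22071709]
0.014 [313.59112405 251.60002023] [316.06957011 251.22907898]
0.018 [312.89062224 250.71455314] [315.36260761 250.34587274]
0.022 [312.19428293 249.83434763] [314.65984052 249.46790781]
rv [-0.47357676  0.68502485  1.14412061] /0.5/3 [-0.31571784  0.45668324  0.76274707] [ 0.65328148 -0.65328148  0.27059805  0.27059805]
shift [0.90698228 0.7509079  0.1205174 ]
```

Call:
jog_arm --deltas '[[[0.45,0.375,0.06],[-0.316,0.457,0.763]],[[0.45,0.375,0.06],[-0.316,0.457,0.763]],[[0.45,0.375,0.06],[-0.316,0.457,0.763]],[[0.45,0.375,0.06],[-0.316,0.457,0.763]],[[0.45,0.375,0.06],[-0.316,0.457,0.763]],[[0.45,0.375,0.06],[-0.316,0.457,0.763]],[[0.45,0.375,0.06],[-0.316,0.457,0.763]]]' --hand 30

```text
time_s: 1.23
position: [0.3828, 0.377, 0.1707]
tool_rot: [0.923, -0.361, 0.097, 0.097]
ft_force: [0.1, -0.6, 1.1]
opening: 0.355
grasp_force: 0.0
```

```bash
cat > go.py <<'E'
import sys
from h import *
st=sense();Rc=R.from_quat(st['tool_rot']);g=np.array(list(map(float,sys.argv[1:4])))
Rt=R.from_quat([.65328148,-.65328148,.27059805,.27059805])
print('t',st['time_s'],'pos',st['position'].round(4),'f',st['ft_force'].round(2),'open',round(st['opening'],3),'j',st['joints'].round(2))
print('shift',(Rc.inv().apply(g-st['position'])/.5).round(4),'turn',((Rc.inv()*Rt).as_rotvec()/.5).round(4))
E
python3 go.py .53 .13 .14
```

```text
t 1.225 pos [0.3828 0.377  0.1707] f [ 0.11 -0.64  1.13] open 0.355 j [ 1.28  0.25 -0.33  0.19 -1.21 -0.54]
shift [0.5163 0.1482 0.2143] turn [-0.6327  0.9151  1.5238]
```

Call:
jog_arm --deltas '[[[0.516,0.148,0.214],[-0.316,0.457,0.762]],[[0.516,0.148,0.214],[-0.316,0.457,0.762]],[[0.516,0.148,0.214],[-0.316,0.457,0.762]],[[0.516,0.148,0.214],[-0.316,0.457,0.762]],[[0.516,0.148,0.214],[-0.316,0.457,0.762]],[[0.516,0.148,0.214],[-0.316,0.457,0.762]],[[0.516,0.148,0.214],[-0.316,0.457,0.762]]]'

```text
time_s: 2.1
position: [0.5302, 0.1311, 0.14]
tool_rot: [0.811, -0.521, 0.189, 0.189]
ft_force: [-0.2, -0.3, 0.3]
opening: 0.351
grasp_force: 0.0
```

```bash
python3 go.py .533 .10 .1
```

```text
t 2.1 pos [0.5302 0.1311 0.14  ] f [-0.22 -0.33  0.27] open 0.351 j [ 0.9   0.32 -0.51  0.45 -1.15 -0.74]
shift [0.01   0.0101 0.1005] turn [-0.318   0.457   0.7634]
```

Call:
jog_arm --deltas '[[[0.01,0.01,0.1],[-0.318,0.457,0.763]],[[0.01,0.01,0.1],[-0.318,0.457,0.763]],[[0.01,0.01,0.1],[-0.318,0.457,0.763]],[[0.01,0.01,0.1],[-0.318,0.457,0.763]],[[0.01,0.01,0.1],[-0.318,0.457,0.763]]]'

```text
time_s: 2.72
position: [0.5326, 0.0999, 0.1001]
tool_rot: [0.654, -0.652, 0.27, 0.27]
ft_force: [-0.5, 0.1, -0.4]
opening: 0.354
grasp_force: 0.0
```

```bash
python3 go.py .533 .052 .049
```

```text
t 2.725 pos [0.5326 0.0999 0.1001] f [-0.48  0.11 -0.44] open 0.354 j [ 0.89  0.52 -0.45  0.48 -1.29 -1.19]
shift [-0.0045 -0.0008  0.1401] turn [-0.0014  0.0015  0.0049]
```

Call:
jog_arm --deltas '[[[-0.004,0,0.07],[0,0,0]],[[-0.004,0,0.14],[0,0,0]],[[-0.004,0,0.14],[0,0,0]],[[-0.004,0,0.14],[0,0,0]]]'

```text
time_s: 3.22
position: [0.5331, 0.0515, 0.0502]
tool_rot: [0.654, -0.653, 0.27, 0.27]
ft_force: [0.5, 0.4, -0.4]
opening: 0.35
grasp_force: 0.0
```

```bash
python3 go.py .533 .04 .049; python3 - <<'E'
from h import *
c=grab('top','t3.png');s=grab('side','s3.png')
a=cv2.resize(c['img'][190:290,280:370],None,fx=4,fy=4,interpolation=cv2.INTER_CUBIC)
b=cv2.resize(s['img'][120:290,250:360],None,fx=3.5,fy=3.5,interpolation=cv2.INTER_CUBIC)
o=np.zeros((600,760,3),np.uint8);o[:400,:360]=a;o[:595,370:755]=b
cv2.imwrite('pics/c3.png',o[...,::-1])
E
```

```text
t 3.225 pos [0.5331 0.0515 0.0502] f [ 0.51  0.44 -0.45] open 0.35 j [ 0.83  0.55 -0.57  0.55 -1.15 -1.24]
shift [0.0146 0.0002 0.0178] turn [-0.0012  0.0025 -0.    ]
```

View pics/c3.png

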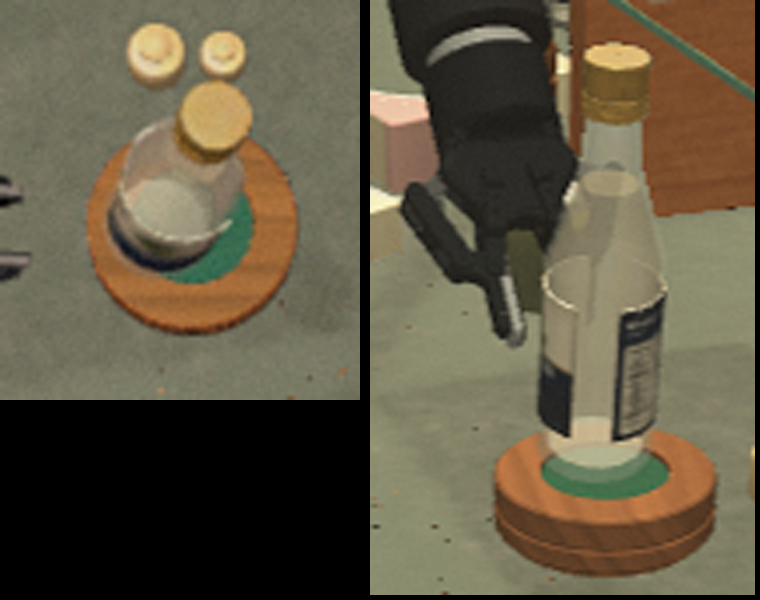

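The fingertips show at about (287,237) and (287,255) in the top view and (291,217) in the side view. The near tip is still clear of the bottle. I'll triangulate it.

```bash
python3 - <<'E'
from h import *
c=read_camera('top');s=read_camera('side')
print(sense()['position'])
for tp in((287,255),(285,237)):
    e1,d1=ray(c,*tp);e2,d2=ray(s,291.4,217.5)
    t=np.linalg.lstsq(np.c_[d1,-d2],e2-e1,rcond=None)[0];print((e1+t[0]*d1).round(4),(e2+t[1]*d2).round(4))
p=sense()['position']
for q in(p,p+[-.015,0,0],p+[.015,0,0],p+[0,.01,.01]):print(q,proj(c,q),proj(s,q))
E
```

```text
[0.53307814 0.05182112 0.0498045 ]
[0.5156 0.0683 0.0759] [0.5128 0.069  0.0754]
[0.5547 0.068  0.0812] [0.5151 0.0763 0.0721]
[0.53307814 0.05182112 0.0498045 ] [294.34602739 248.67138769] [303.91443991 231.38444702]
[0.51807814 0.05182112 0.0498045 ] [295.11711227 255.23409101] [296.68874335 232.38354812]
[0.54807814 0.05182112 0.0498045 ] [293.57951416 242.14759371] [311.08561987 230.39288397]
[0.53307814 0.06182112 0.0598045 ] [289.58168329 248.31604321] [302.30727367 224.80544912]
```

Call:
jog_arm --deltas '[[[0,0,0],[0,0,0]],[[0,0,0],[0,0,0]],[[0,0,0],[0,0,0]],[[0,0,0],[0,0,0]]]' --hand 0

```text
time_s: 3.92
position: [0.5326, 0.0508, 0.0492]
tool_rot: [-0.653, 0.653, -0.27, -0.271]
ft_force: [-1.0, 0.3, -0.5]
opening: -0.0
grasp_force: 0.0
```

```bash
cat > pic.py <<'E'
import sys
from h import *
c=grab('top','t%s.png'%sys.argv[1]);s=grab('side','s%s.png'%sys.argv[1])
a=cv2.resize(c['img'][190:290,270:360],None,fx=4,fy=4,interpolation=cv2.INTER_CUBIC)
b=cv2.resize(s['img'][120:290,250:360],None,fx=3.5,fy=3.5,interpolation=cv2.INTER_CUBIC)
o=np.zeros((600,760,3),np.uint8);o[:400,:360]=a;o[:595,370:755]=b
cv2.imwrite('pics/c%s.png'%sys.argv[1],o[...,::-1])
p=sense()['position'];print(p,sense()['opening'],'tcp at crop top',(proj(c,p)-[270,190])*4,'side',(proj(s,p)-[250,120])*3.5+[370,0])
E
python3 pic.py 4
```

```text
[0.53257398 0.05074914 0.04918567] -0.0007521914246337174 tcp at crop top [ 99.46373456 235.55057984] side [558.459829   391.70950164]
```

View pics/c4.png

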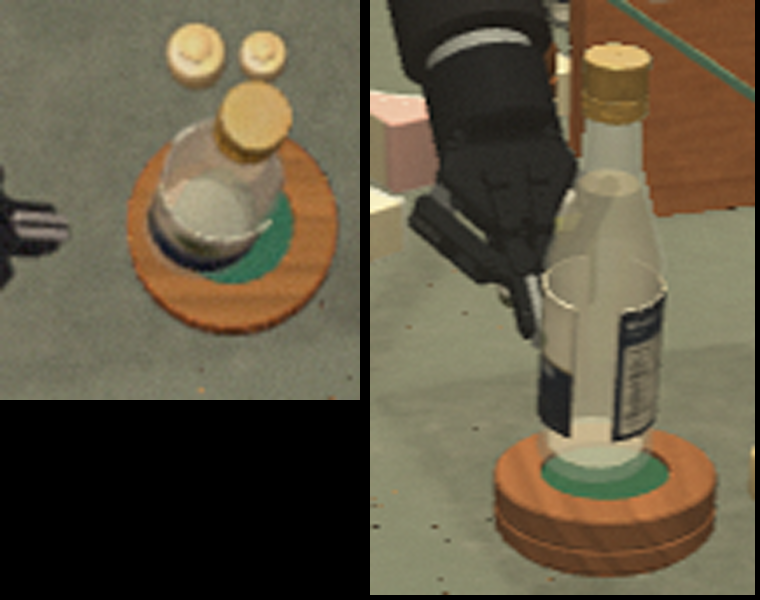

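The shut fingertip shows at crop (68,228) top and (530,338) side. The reported TCP projects to (99,236) and (558,392), so the two disagree by about 25 mm. I'll check in the open, away from the bottle and low over the counter.

Call:
jog_arm --deltas '[[[-0.06,0,-0.028],[0,0,0]],[[-0.113,0,-0.028],[0,0,0]],[[-0.113,0,-0.028],[0,0,0]],[[-0.113,0,-0.028],[0,0,0]]]'

```text
time_s: 4.53
position: [0.5324, 0.1001, 0.0193]
tool_rot: [-0.653, 0.653, -0.27, -0.271]
ft_force: [0.3, 0.6, 0.8]
opening: 0.0
grasp_force: 0.0
```

```bash
python3 - <<'E'
from h import *
c=grab('top','t5.png');s=grab('side','s5.png')
a=cv2.resize(c['img'][210:290,240:320],None,fx=4.7,fy=4.7,interpolation=cv2.INTER_CUBIC)
b=cv2.resize(s['img'][150:270,240:340],None,fx=4,fy=4,interpolation=cv2.INTER_CUBIC)
p=sense()['position'];print(p,sense()['ft_force'])
qa=(proj(c,p)-[240,210])*4.7;qb=(proj(s,p)-[240,150])*4
cv2.circle(a,tuple(int(v) for v in qa),4,(255,0,0),1);cv2.circle(b,tuple(int(v) for v in qb),4,(255,0,0),1)
o=np.zeros((480,790,3),np.uint8);o[:376,:376]=a;o[:480,385:785]=b
cv2.imwrite('pics/c5.png',o[...,::-1]);print(qa,qb)
E
```

```text
[0.53251548 0.10001385 0.01963653] [0.58078719 0.38088275 0.42097562]
[160.64561462 207.85570148] [224.67408755 342.20314086]
```

View pics/c5.png

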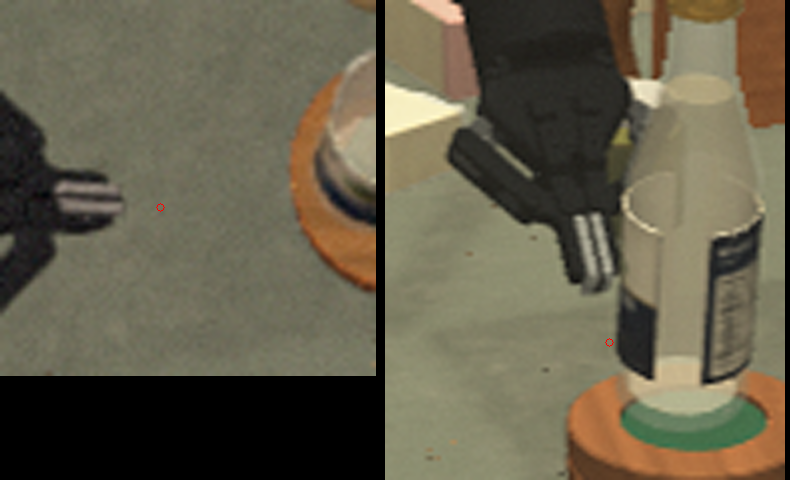

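```bash
python3 - <<'E'
from h import *
c=read_camera('top');s=read_camera('side');p=sense()['position']
e1,d1=ray(c,266,252.3);e2,d2=ray(s,293,222)
t=np.linalg.lstsq(np.c_[d1,-d2],e2-e1,rcond=None)[0];a,b=e1+t[0]*d1,e2+t[1]*d2;print(a,b,(a+b)/2-p)
print(R.from_quat(sense()['tool_rot']).inv().apply((a+b)/2-p))
# check: cameras with the stand
k=__import__('m').stand(s,(280,235,355,285));ys,xs=np.nonzero(k);print(xs.min(),xs.max(),ys.min(),ys.max())
th=np.linspace(0,6.28,60);q=np.array([proj(s,[.532+.06*np.cos(t),-.023+.06*np.sin(t),z]) for t in th for z in(0,.036)]);print(q.min(0),q.max(0))
E
```

```text
[0.53413821 0.11584159 0.04407636] [0.5310921  0.11653716 0.04349085] [1.41029333e-05 1.60645555e-02 2.41507041e-02]
[ 5.71883056e-03  1.55445982e-05 -2.84362689e-02]
286 348 243 284
[284.13844684 240.15963511] [348.08158484 286.3720849 ]
```

Call:
jog_arm --deltas '[[[-0.007,0,0.007],[0,0,0]],[[-0.014,0,0.014],[0,0,0]],[[-0.014,0,0.014],[0,0,0]]]'

```text
time_s: 5.1
position: [0.5324, 0.1003, 0.0088]
tool_rot: [-0.653, 0.653, -0.27, -0.272]
ft_force: [0.5, -0.0, -0.1]
opening: -0.004
grasp_force: 0.0
```

Call:
jog_arm --deltas '[[[-0.007,0,0.007],[0,0,0]],[[-0.007,0,0.007],[0,0,0]]]'

```text
time_s: 5.35
position: [0.5324, 0.1005, 0.0039]
tool_rot: [-0.653, 0.653, -0.27, -0.271]
ft_force: [-0.3, 0.6, 0.1]
opening: 0.0
grasp_force: 0.0
```

Call:
jog_arm --deltas '[[[-0.007,0,0.007],[0,0,0]],[[-0.007,0,0.007],[0,0,0]]]'

```text
time_s: 5.6
position: [0.5324, 0.1005, -0.001]
tool_rot: [-0.653, 0.653, -0.27, -0.271]
ft_force: [-0.4, -0.1, -0.8]
opening: 0.001
grasp_force: 0.0
```

Call:
jog_arm --deltas '[[[-0.006,0,0.006],[0,0,0]],[[-0.006,0,0.006],[0,0,0]]]'

```text
time_s: 5.85
position: [0.5324, 0.1005, -0.0052]
tool_rot: [-0.653, 0.653, -0.27, -0.271]
ft_force: [-0.7, -0.8, -0.0]
opening: -0.001
grasp_force: 0.0
```

Confirmed: the TCP reads below the counter with no contact, so the true fingertip sits about (0, +16, +24) mm from the reported TCP. I'll use that offset.

```bash
python3 go.py .533 .10 .028; python3 go.py .533 .04 .028
```

```text
t 5.85 pos [ 0.5324  0.1005 -0.0052] f [-0.68 -0.84 -0.02] open -0.001 j [ 0.88  0.66 -0.51  0.52 -1.11 -1.3 ]
shift [ 0.0476 -0.0011 -0.0462] turn [ 0.0024 -0.0016  0.0007]
t 5.85 pos [ 0.5324  0.1005 -0.0052] f [-0.68 -0.84 -0.02] open -0.001 j [ 0.88  0.66 -0.51  0.52 -1.11 -1.3 ]
shift [ 0.1324 -0.0011  0.0387] turn [ 0.0024 -0.0016  0.0007]
```

Call:
jog_arm --deltas '[[[0.048,-0.001,-0.046],[0,0,0]],[[0.09,-0.001,-0.004],[0,0,0]],[[0.132,-0.001,0.038],[0,0,0]],[[0.132,-0.001,0.038],[0,0,0]],[[0.132,-0.001,0.038],[0,0,0]]]'

```text
time_s: 6.48
position: [0.5334, 0.0409, 0.0285]
tool_rot: [-0.653, 0.653, -0.27, -0.271]
ft_force: [0.1, -0.2, -0.3]
opening: 0.003
grasp_force: 0.0
```

```bash
python3 pic.py 6
```

```text
[0.53349967 0.04138124 0.02832591] -0.003209830171018901 tcp at crop top [117.78375179 239.35798857] side [565.26966563 431.66429023]
```

View pics/c6.png

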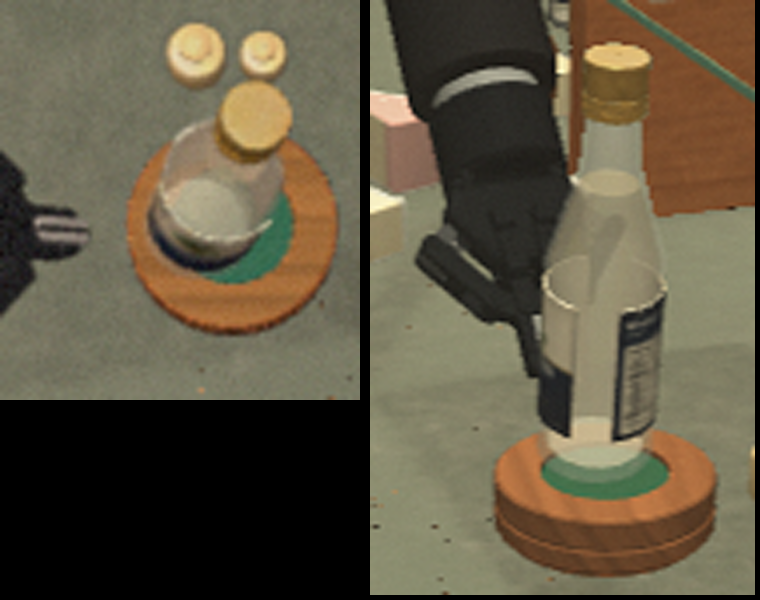

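The fingertip is at crop (90,231). It is low, outside the stand rim (128), and in line with the bottle foot, whose wall is at about 150. I'll advance slowly.

Call:
jog_arm --deltas '[[[0.01,0,0.01],[0,0,0]],[[0.02,0,0.02],[0,0,0]],[[0.03,0,0.03],[0,0,0]],[[0.03,0,0.03],[0,0,0]]]'

```text
time_s: 7.08
position: [0.5328, 0.0185, 0.0284]
tool_rot: [-0.653, 0.654, -0.27, -0.271]
ft_force: [0.1, -0.9, 0.2]
opening: 0.003
grasp_force: 0.0
```

Call:
jog_arm --deltas '[[[0.004,0,0.004],[0,0,0]],[[0.008,0,0.008],[0,0,0]],[[0.008,0,0.008],[0,0,0]]]'

```text
time_s: 7.45
position: [0.533, 0.0135, 0.0284]
tool_rot: [-0.653, 0.653, -0.27, -0.271]
ft_force: [-0.4, -0.4, 1.7]
opening: -0.002
grasp_force: 0.0
```

Call:
jog_arm --deltas '[[[0.003,0,0.003],[0,0,0]],[[0.006,0,0.006],[0,0,0]],[[0.006,0,0.006],[0,0,0]]]'

```text
time_s: 7.82
position: [0.533, 0.0092, 0.0284]
tool_rot: [-0.653, 0.653, -0.27, -0.271]
ft_force: [-0.1, -0.5, 0.2]
opening: 0.003
grasp_force: 0.0
```

Call:
jog_arm --deltas '[[[0.003,0,0.003],[0,0,0]],[[0.006,0,0.006],[0,0,0]],[[0.006,0,0.006],[0,0,0]]]'

```text
time_s: 8.2
position: [0.5333, 0.0055, 0.0284]
tool_rot: [-0.653, 0.653, -0.27, -0.271]
ft_force: [0.5, 2.8, 0.3]
opening: -0.001
grasp_force: 1.6
```

Call:
jog_arm --deltas '[[[0.002,0,0.002],[0,0,0]],[[0.004,0,0.004],[0,0,0]],[[0.006,0,0.006],[0,0,0]],[[0.006,0,0.006],[0,0,0]]]'

```text
time_s: 8.7
position: [0.5329, 0.0007, 0.0284]
tool_rot: [-0.653, 0.653, -0.27, -0.271]
ft_force: [0.6, 2.4, -0.2]
opening: 0.002
grasp_force: 1.3
```

```bash
python3 pic.py 7
```

```text
[0.53286278 0.00070305 0.02835099] 0.0018320105878579785 tcp at crop top [189.06449104 231.50524593] side [588.11804757 462.22224669]
```

View pics/c7.png

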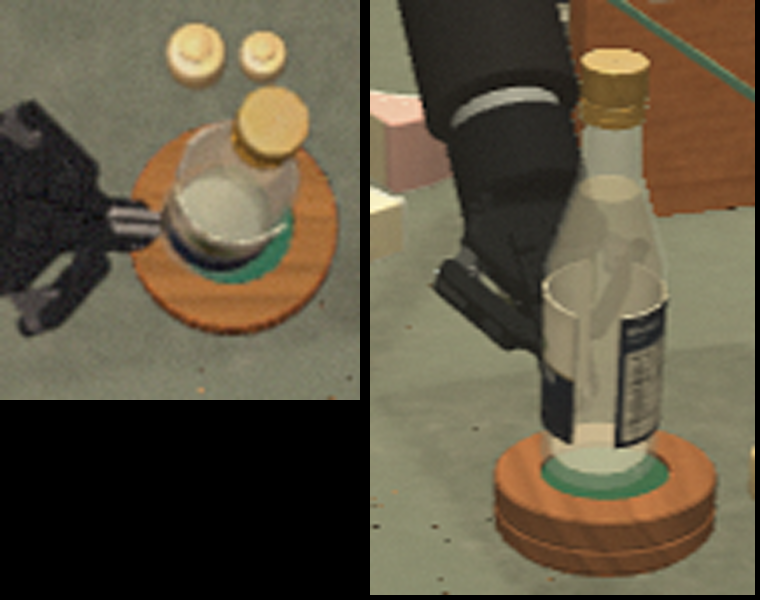

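The bottle has slid about 8 mm right. The stand's right edge is still at crop 338 and the bottle still leans. I'll continue.

Call:
jog_arm --deltas '[[[0.002,0,0.002],[0,0,0]],[[0.004,0,0.004],[0,0,0]],[[0.006,0,0.006],[0,0,0]],[[0.006,0,0.006],[0,0,0]]]'

```text
time_s: 9.3
position: [0.5329, -0.0035, 0.0284]
tool_rot: [-0.653, 0.653, -0.27, -0.271]
ft_force: [0.4, 2.6, -0.4]
opening: 0.001
grasp_force: 1.3
```

Call:
jog_arm --deltas '[[[0.002,0,0.002],[0,0,0]],[[0.004,0,0.004],[0,0,0]],[[0.004,0,0.004],[0,0,0]]]'

```text
time_s: 9.68
position: [0.5329, -0.0064, 0.0284]
tool_rot: [-0.653, 0.653, -0.27, -0.271]
ft_force: [0.9, 2.0, -0.2]
opening: -0.0
grasp_force: 1.3
```

```bash
sed -i 's/(322,207,352,240)/(325,205,360,228)/' cap.py; python3 cap.py | head -3
```

```text
top cap box 331 211 20 17 263 [341.07224335 219.90494297]
side cap box 309 135 26 23 456 [320.98245614 145.79385965]
cap [ 0.5327 -0.0465  0.2517] [ 0.5302 -0.0458  0.251 ]
```

Call:
jog_arm --deltas '[[[0.002,0,0.002],[0,0,0]],[[0.004,0,0.004],[0,0,0]],[[0.004,0,0.004],[0,0,0]]]'

```text
time_s: 10.15
position: [0.5329, -0.0092, 0.0284]
tool_rot: [-0.653, 0.653, -0.27, -0.271]
ft_force: [0.3, 3.0, -0.4]
opening: 0.003
grasp_force: 1.4
```

```bash
python3 cap.py | head -3
```

```text
top cap box 333 211 20 17 270 [342.47777778 219.71851852]
side cap box 310 135 25 23 438 [321.41324201 146.46575342]
cap [ 0.5328 -0.0491  0.2513] [ 0.5301 -0.0484  0.2505]
```

Call:
jog_arm --deltas '[[[0.002,0,0.002],[0,0,0]],[[0.004,0,0.004],[0,0,0]],[[0.004,0,0.004],[0,0,0]]]'

```text
time_s: 10.62
position: [0.5329, -0.012, 0.0284]
tool_rot: [-0.653, 0.653, -0.27, -0.271]
ft_force: [0.5, 3.0, -0.2]
opening: 0.002
grasp_force: 1.4
```

```bash
python3 cap.py | head -3
```

```text
top cap box 334 211 20 17 264 [343.97727273 219.73863636]
side cap box 310 135 25 23 446 [321.91479821 146.49775785]
cap [ 0.5323 -0.0518  0.252 ] [ 0.5299 -0.0512  0.2513]
```

Call:
jog_arm --deltas '[[[0.002,0,0.002],[0,0,0]],[[0.004,0,0.004],[0,0,0]],[[0.004,0,0.004],[0,0,0]]]'

```text
time_s: 11.1
position: [0.5329, -0.0148, 0.0284]
tool_rot: [-0.653, 0.653, -0.27, -0.271]
ft_force: [-0.1, 3.8, -0.2]
opening: 0.001
grasp_force: 1.3
```

```bash
python3 cap.py | head -3;python3 pic.py 8
```

```text
top cap box 336 211 20 17 273 [345.67032967 219.65567766]
side cap box 312 136 23 22 420 [322.31428571 146.93571429]
cap [ 0.532  -0.0549  0.2521] [ 0.5295 -0.0542  0.2514]
[ 0.53292274 -0.01474081  0.02835635] 0.0006475687037859953 tcp at crop top [216.0350513 228.0122265] side [597.68407524 474.24136121]
```

View pics/c8.png

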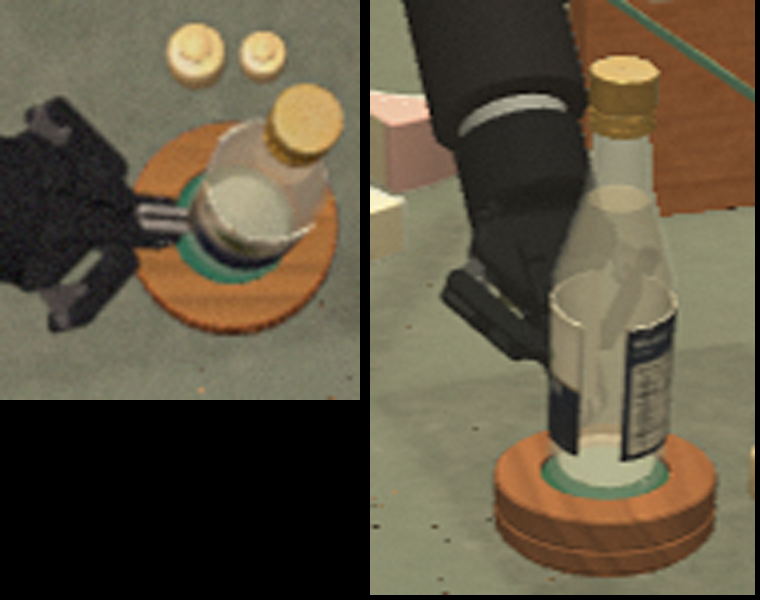

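Felt now shows left of the foot at crop (190,240), so the trailing edge is past the rim, but the bottle still leans right. I'll draw the fingers back so it can settle, then measure.

Call:
jog_arm --deltas '[[[-0.008,0,-0.008],[0,0,0]],[[-0.02,0,-0.02],[0,0,0]],[[-0.02,0,-0.02],[0,0,0]],[[-0.02,0,-0.02],[0,0,0]]]'

```text
time_s: 11.8
position: [0.5329, -0.0005, 0.0283]
tool_rot: [-0.653, 0.653, -0.27, -0.271]
ft_force: [0.4, -0.4, 0.3]
opening: -0.001
grasp_force: 0.0
```

```bash
python3 cap.py | head -3; python3 - <<'E'
from h import *
from m import stand
c=read_camera('top');k=stand(c,(295,215,362,280));ys,xs=np.nonzero(k);print(xs.min(),xs.max(),ys.min(),ys.max())
E
```

```text
top cap box 331 212 18 16 195 [339.93333333 219.47179487]
side cap box 308 134 24 22 406 [318.81034483 144.76108374]
cap [ 0.5332 -0.0444  0.2538] [ 0.5274 -0.0428  0.2522]
303 354 223 273
```

```bash
cat > chk.py <<'E'
from h import *
def box(c,b):
    x0,y0,x1,y1=b;h=cv2.cvtColor(c['img'],cv2.COLOR_RGB2HSV)[y0:y1,x0:x1]
    m=((h[...,0]>12)&(h[...,0]<28)&(h[...,1]>90)&(h[...,2]>80)).astype(np.uint8)
    n,l,s,ce=cv2.connectedComponentsWithStats(m);i=1+np.argmax(s[1:,4]);x,y,w,hh,a=s[i];return x+x0,x+x0+w-1,y+y0,y+y0+hh-1
T,S=read_camera('top'),read_camera('side')
print('T',box(T,(318,206,365,240)),'S',box(S,(295,118,345,160)))
th=np.linspace(0,6.28,40)
for fx,fy,til in((.532,-.023,0),(.532,-.027,0),(.532,-.019,0),(.532,-.023,4),(.532,-.027,7)):
    t=np.radians(til);ax=np.array([0,-np.sin(t),np.cos(t)]);v=np.array([0,np.cos(t),np.sin(t)])
    r=[]
    for c in(T,S):
        q=np.array([proj(c,np.array([fx,fy,.032])+ax*h+.0145*(np.cos(a)*np.array([1,0,0])+np.sin(a)*v)) for a in th for h in(.208,.231)]);r+=[q[:,0].min(),q[:,0].max(),q[:,1].min(),q[:,1].max()]
    print(fy,til,np.round(r,1))
E
python3 chk.py
```

```text
T (np.int32(318), np.int32(332), np.int32(206), np.int32(230)) S (np.int32(308), np.int32(331), np.int32(131), np.int32(152))
-0.023 0 [320.5 336.5 212.6 231.  309.  325.9 133.  150.8]
-0.027 0 [322.7 338.7 212.3 230.8 309.7 326.8 133.6 151.4]
-0.019 0 [318.3 334.3 212.8 231.3 308.2 325.1 132.4 150.1]
-0.023 4 [328.4 345.2 211.6 230.1 311.7 329.3 135.2 154. ]
-0.027 7 [336.3 353.8 210.7 229.2 314.6 332.7 137.9 157.5]
```

The cap box now matches an upright bottle near the seat, and the stand's pixels haven't moved. I'll draw clear and take a final look.

Call:
jog_arm --deltas '[[[-0.05,0,-0.05],[0,0,0]],[[-0.1,0,-0.1],[0,0,0]],[[-0.12,0,-0.16],[0,0,0]],[[-0.12,0,-0.25],[0,0,0]],[[-0.12,0,-0.25],[0,0,0]],[[-0.12,0,-0.25],[0,0,0]],[[-0.12,0,-0.25],[0,0,0]]]'

```text
time_s: 12.92
position: [0.5326, 0.129, 0.0738]
tool_rot: [-0.653, 0.653, -0.27, -0.272]
ft_force: [0.6, -1.0, 0.2]
opening: -0.002
grasp_force: 0.0
```

```bash
python3 chk.py|head -1; python3 pic.py 9
```

```text
T (np.int32(318), np.int32(353), np.int32(211), np.int32(239)) S (np.int32(306), np.int32(344), np.int32(131), np.int32(159))
[0.53296784 0.12959785 0.07400911] -0.0011911962468234038 tcp at crop top [-47.16128266 243.66495362] side [516.45755754 300.79812822]
```

View pics/c9.png

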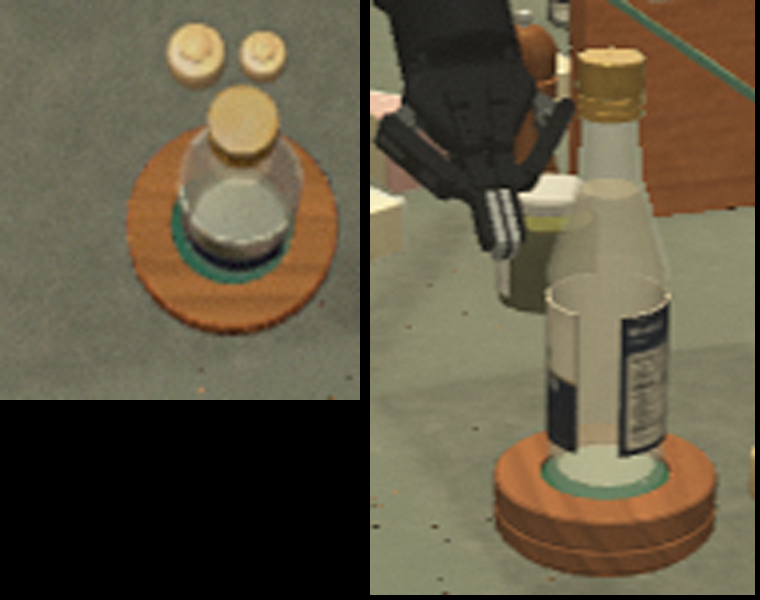

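The bottle stands upright in the recess. Its cap is at crop (243,122), matching an upright prediction (322–339 px), with a felt ring left, below and right of the foot. The stand hasn't moved and the fingers are clear.

```bash
python3 -c "
from bench import *;print(hand_in())"
```

```text
the job is handed in; nothing more can be done
None
```

The bottle was nudged into the recess and stands upright there, the stand did not measurably move, the fingers are clear, and the job is handed in at about 13 s on the robot's clock.

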